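# Unbolt the delivery case and bring the jam to the breakfast board

### The arm

A 7-joint arm with a two-finger parallel gripper is mounted at the origin on a cart in front of the work surface, level with it; the furniture and walls round the work are solid. World frame = base frame: x ahead of the robot, y to its left, z up, the work surface at z = 0. Lengths are in m, angles in rad, forces in N, time in s.
With the tool pointing down it reaches from about 0.4 to 0.85 m from the base axis. Payload 10.4 kg.
Tool frame: the origin (TCP) lies where the fingers leave the gripper's body, on its centre line; the fingertips stand 73 mm ahead of it and the grasp point (between the pads) lies 54 mm ahead of it; z points along the fingers, y is the direction in which the jaws open and shut (so a half turn about z gives the same grasp; the last joint's range is limited). The gripper opens to 85 mm and grips with 20 to 120 N. Pads are 22 mm wide; open, the fingers measure 114 mm over their backs; the gripper's body (76 mm by 85 mm) begins 54 mm behind the grasp point. The pads swing forward as they close: fully open they stand 13 mm farther back than shut.
Start: joints at [1.29, 0.332, -0.065, 1.46, 0.022, 1.35, -0.088], TCP at [0.159, -0.604, 0.304] pointing down, gripper open.
Joint ranges: [-2.6, 2.6], [-0.5, 2.12], [-1.47, 1.34], [0.16, 2.42], [-1.27, 4.41], [0.06, 2.06], [-2.6, 2.6]. Speed limits (rad/s): [2.22, 2.22, 2.79, 2.79, 3.14, 3.14, 3.14].

### API

Orientations are given as a unit quaternion [x, y, z, w].
In Python, from workcell import get_obs, camera, camera_model, hand_in gives the robot as it stands.
- The arm moves only by the shell command python3 -m crank 'ROWS' [FORCE]. ROWS is text: rows parted by semicolons, each of 7 numbers parted by spaces: the shift along the tool's x, y, z in units of 40 mm (1.0 is 40 mm), then the turn, a rotation vector about the tool's x, y, z in units of 8 degrees (1.0 is 8 degrees), then the finger opening in mm, from 0 to 85.4. In form: x y z ax ay az jaw; .... A call has exactly 10 rows; each row shifts and turns the pose as measured when the row begins, along the tool's axes as they then stand; what a row does not reach is not made up. A row lasts 1/10 s, in which the tool goes at most 50 mm and 8.59 degrees, less where a joint would pass 70% of its speed; a pose out of reach is approached as far as the arm can. A call is refused whole if a number of a shift passes 1 or a number of a turn 1, either way. A call with a gripper value outside its range is refused whole. The fingers move at their own pace and stop on an object; FORCE is the grip in N (left out, the last holds). Time passes only in rows, so rows that do not move let the fingers close, or fill a call up. It gives the time, the measured TCP pose, the force and the opening at its end, in the units of the state.
- get_obs(): the state, without advancing time (a new reading comes with each control period).
- camera(name): name is "scene" or "top" or "wrist"; returns (picture, depth): 400x640x3 uint8, red, green, blue; 400x640 float32, m along the optical axis (not along the pixel's ray), 0 where there is no reading.
- camera_model(name): a dict with "fx", "fy", "cx", "cy" (pixels), "distortion" ([k1, k2, p1, p2, k3] as OpenCV has them; the pictures are not rectified), "position" and "rotation" of the camera in the world; the wrist camera has in their place "hand_eye" (4x4, takes a point from camera to tool coordinates, whose origin is the TCP and whose axes are the flange's). Camera axes: x right, y up, looking along -z (the intrinsics and any distortion apply to the point x, -y, -z); pixel columns grow to the right and rows downward; lengths in m; the calibration is good to about 2 mm. A picture is of the moment at which its call begins: read the wrist's pose just before it. camera_model takes no time and is no camera call.
- hand_in(): hands the job in, once; it reports no verdict.
The state is a dict: "clock": time; "joint_pos": joint angles; "joint_velocities": joint speeds; "tau": joint torques, N m; "position": TCP position; "ee_rot": TCP orientation; "ft_force": force on the tool from outside, world axes, zero at the start; "torque": the same for the moment, N m; "grip_width": opening from 0.0 (shut) to 1.0 (fully open).
Only numpy, scipy, OpenCV 4.12 (cv2) and the standard library are available. Lean on these libraries where they do the work, as an engineer would, in place of code of your own. Each camera call takes 0.05 s, during which the arm holds its last target.

### The job

The jam for the breakfast board is still in the delivery case, bolted as it came off the van. Turn the winged staple in line with the slot of the hasp, lift the hasp clear over it, draw the bolt right back out of its keep and open the lid wide so that it stays up. Then lift out the jam jar (the taller, round one) and stand it gently upright on the free part of the board; leave the honey jar in the case, the lid open, and everything else on the board and counter where it is.

Things in the scene. Friction and masses are not known exactly. Their poses are not given: they have to be found in the camera images.
- case: Delivery case, dark grey with aluminium edges, fixed, 180 (x) by 270 (y) by 120 mm high. Origin: centre of its underside; +x away from the robot, +y left. Top at z 120: a fixed end panel at y -135 to -67, the lid at y -64 to +134. On the end panel the keep, a steel bridge 24 high at x +30, y -86. A carrying handle sticks out 24 mm from each end at z 60.
- case_floor (a point): Middle of the floor inside the case, under the lid: case x 0, y +34, z 10; axes as the case's. The inside is 164 (x) by 186 mm (y), walls 8 thick, floor to rim 100. Two jars stand on it at x about 0, y about -45 and +46 from here, either way round; 24 mm apart.
- staple (a joint): Turning staple on the lid (rad): a steel wing 26 long, 9 thick, from 19 to 40 mm above the lid's top, on a round neck at case x -10, y 0. At 0 it lies along the case's y, across the hasp's slot, and holds the hasp down; grows counter-clockwise from above to its stop at 1.571, along x, in line with the slot; the hasp passes from 1.35 on. 0.03 N m, stays where left. Starts at 0.1 to 0.5.
- wing_top (a point): Middle of the wing's upper edge, 40 mm above the lid's top. The point's y axis runs along the wing and turns with it.
- hasp (a joint): Hasp (rad): slotted steel strap 30 wide, 5 thick, turning on the bolt rod (10 thick, along the case's y at case x +30, 14 mm above the lid). At 0 it lies level 14 above the lid, pointing at the robot, its 15 mm slot round the staple; grows as its free end lifts up and over to the back, stop 1.75. It needs over 1.1 to clear the wing when the bolt is drawn. Light; falls back if let go early.
- hasp_bar (a point): Centre of the round bar at the hasp's free end: 14 thick, 30 long along the case's y, 72 mm from the rod's axis; 16 mm above the lid's top when down. Held by its two end faces (fingers 30 mm apart along the case's y) it turns between the fingers as the hasp is lifted.
- bolt (a joint): How far the bolt is drawn (m): it slides with the hasp along the case's +y; 0 = home in the keep, 0.042 = stop; the lid is free from 0.030. 1.5 N friction, stays where left. While the hasp is round the staple it moves no more than 3 mm.
- case_lid (a joint): Lid (rad): 0 shut, grows as its front edge lifts, to 1.65; hinged along the case's back top edge. A stiff hinge holds it at any angle; it takes about 6 N at the handle.
- lid_handle (a point): Centre of the lid's handle: round steel bar 10 thick, 94 long along the case's y, 35 mm out in front of the lid's front edge in the lid's plane, 215 mm from the hinge line. Lid shut: case x -125, y +35, z 115, nothing under it but the counter.
- lid_hinge (a point): Point on the lid's hinge line in line with the handle's middle: case x +90, y +35, z 115. Its y axis is the hinge line.
- board: Breakfast board, dark wood, fixed, 190 (x) by 230 (y) by 15 mm. Origin: centre of its underside; +x away from the robot, +y left. Muffin and cup stand along its back half (x about +45, y about -55 and +55, either way round), a sachet lies at the front left (x -50, y about +80); free is the front right part, about x -85 to -10, y -105 to +50.
- jam_jar: Jam jar, to be moved: round, 65 across, 97 high, the taller jar; 0.25 to 0.5 kg. Origin: centre of its underside.
- honey_jar: Honey jar: six-sided, 64 by 68, 84 high. Stays in the case. Origin: centre of its underside.
- muffin: Muffin in a paper case, 85 across, 73 high, on the board. Origin: centre of its underside.
- espresso_cup: Espresso cup, 60 across, 56 high, 87 long with its handle, on the board. Origin: middle of its outline, at the underside.
- sugar: Pale sugar sachet, 64 by 31, 9 thick, lying on the board. Origin: centre of its underside.
- service_bell: Counter bell, 80 across, 58 high, in front. Origin: centre of its underside.
- salt_shaker: Salt shaker, 44 across, 90 high, in the middle of the counter. Origin: centre of its underside.
- juice_bottle: Juice bottle, 71 across, 205 high, at the back. Origin: centre of its underside.
- till_roll: Till roll on end, 53 across, 57 high, at the right. Origin: centre of its underside.

How it is judged:
By the outcome, as a careful person would: the job done as asked, in the order asked, and still so for the second after the job is handed in, with the robot touching nothing.
It also fails if it takes over 72 s, if anything falls off the work surface, if the arm or the gripper's body presses on something with over 40 N, if the wrist force passes 120 N, or if a joint passes its speed limit or range.

## Working session

There is one attempt and no reset: what is moved stays moved. The work goes in short steps, Python scripts to look and compute and a shell command to move; the robot and the scene stay as the last step left them, time stands still between calls to the robot, and variables do not carry over. Pictures are saved under pics/ and viewed, and the job is handed in when it is done.

```bash
ls; mkdir -p pics; python3 - <<'E'
from workcell import get_obs,camera,camera_model
import cv2
o=get_obs();print(o)
for n in("scene","top","wrist"):
    m=camera_model(n);print(n,m)
    p,d=camera(n);cv2.imwrite(f"pics/{n}0.png",p[:,:,::-1])
    import numpy as np;np.save(f"pics/{n}0.npy",d)
E
```

```text
pics
{'clock': 0.0, 'joint_pos': array([ 1.29040712,  0.33289376, -0.06471128,  1.46095142,  0.02157133,
        1.3498805 , -0.08850432]), 'joint_velocities': array([ 7.27148279e-04, -1.21271325e-03, -2.33126589e-05, -7.84934970e-04,
       -4.09040899e-04, -7.33738368e-04, -3.39283656e-04]), 'tau': array([ 3.63669524e-04, -6.25451016e+01,  4.92024980e-02, -3.91601980e+01,
        1.61420123e-02,  1.00512343e-02, -3.49990023e-05]), 'position': array([ 0.1592837 , -0.60408184,  0.30309738]), 'ee_rot': array([ 9.91702963e-01,  1.28548497e-01, -1.09501167e-04, -7.11106228e-04]), 'ft_force': array([-0.55723228,  0.35194295, -0.36597314]), 'torque': array([-0.05581732,  0.05030836, -0.01825379]), 'grip_width': 1.0038785427655146}
scene {'fx': 391.18520450484453, 'fy': 391.18520450484453, 'cx': 319.9031099219987, 'cy': 197.53411516660591, 'distortion': array([-0.05930278,  0.        ,  0.        ,  0.        ,  0.        ]), 'position': array([0.06689439, 0.51294373, 0.684199  ]), 'rotation': array([-0.16697916,  0.42822636,  0.83643296, -0.29852979])}
top {'fx': 501.363663516098, 'fy': 501.363663516098, 'cx': 325.48563824131605, 'cy': 194.1815144616826, 'distortion': array([-0.14842567,  0.        ,  0.        ,  0.        ,  0.        ]), 'position': array([ 0.39354185, -0.05640036,  1.37178972]), 'rotation': array([-0.03756604,  0.05664495,  0.71050422, -0.70040267])}
wrist {'fx': 353.6636957203782, 'fy': 353.6636957203782, 'cx': 329.29410424186574, 'cy': 204.91784446910728, 'distortion': array([-0.04569075,  0.        ,  0.        ,  0.        ,  0.        ]), 'hand_eye': array([[ 1.26155812e-03,  9.50570070e-01,  3.10507569e-01,
         7.98079572e-02],
       [ 9.99999192e-01, -1.14969692e-03, -5.43270570e-04,
         1.42656781e-04],
       [-1.59427150e-04,  3.10508003e-01, -9.50570752e-01,
        -7.03356392e-02],
       [ 0.00000000e+00,  0.00000000e+00,  0.00000000e+00,
         1.00000000e+00]])}
```

View pics/scene0.png

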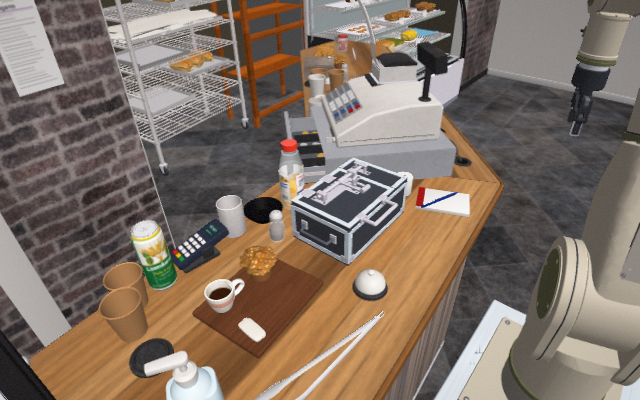

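View pics/top0.png

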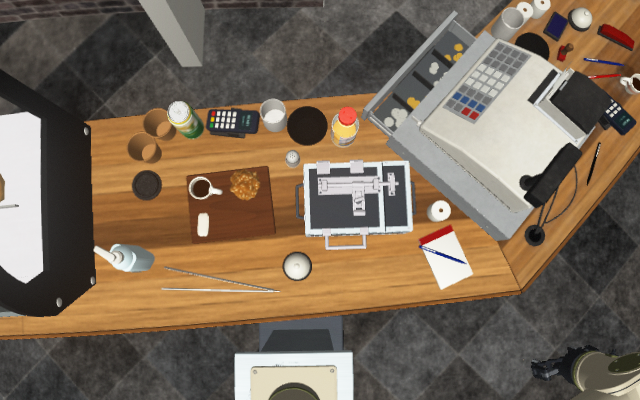

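```bash
cat > h.py <<'E'
import numpy as np,cv2
from scipy.spatial.transform import Rotation as R
from workcell import get_obs,camera,camera_model
def pose(n,o=None):
    m=camera_model(n)
    if 'hand_eye' in m:
        o=o or get_obs()
        T=np.eye(4);T[:3,:3]=R.from_quat(o['ee_rot']).as_matrix();T[:3,3]=o['position']
        T=T@m['hand_eye']
    else:
        T=np.eye(4);T[:3,:3]=R.from_quat(m['rotation']).as_matrix();T[:3,3]=m['position']
    K=np.array([[m['fx'],0,m['cx']],[0,m['fy'],m['cy']],[0,0,1]])
    return T,K,m['distortion']
def rays(n,uv,P=None):
    T,K,D=P or pose(n)
    p=cv2.undistortPoints(np.float64(uv).reshape(-1,1,2),K,D).reshape(-1,2)
    return T,np.c_[p[:,0],-p[:,1],-np.ones(len(p))]
def pz(n,uv,z,P=None):
    T,r=rays(n,uv,P);r=r@T[:3,:3].T
    return T[:3,3]+r*((z-T[2,3])/r[:,2])[:,None]
def pd(n,uv,d,P=None):
    T,r=rays(n,uv,P)
    return (r*np.ravel(d)[:,None])@T[:3,:3].T+T[:3,3]
def cloud(n,d,P=None):
    v,u=np.mgrid[:400,:640]
    X=pd(n,np.c_[u.ravel(),v.ravel()],d.ravel(),P).reshape(400,640,3); X[d==0]=np.nan
    return X
def proj(n,X,P=None):
    T,K,D=P or pose(n)
    c=(np.float64(X).reshape(-1,3)-T[:3,3])@T[:3,:3]
    c=c*[1,-1,-1]
    return cv2.projectPoints(c,np.zeros(3),np.zeros(3),K,D)[0].reshape(-1,2)
E
python3 - <<'E'
from h import *
d=np.load('pics/top0.npy');X=cloud('top',d)
p=cv2.imread('pics/top0.png')
c=p[130:270,180:460];c=cv2.resize(c,(800,400),interpolation=cv2.INTER_CUBIC);cv2.imwrite('pics/topc.png',c)
for uv in[(303,163),(411,161),(413,233),(306,235),(325,247),(365,246),(240,230),(310,270),(297,265),(292,157),(439,210),(360,190)]:
    print(uv,X[uv[1],uv[0]].round(3),pz('top',[uv],.12)[0].round(3))
# lid height region
m=(X[...,2]>.105)&(X[...,2]<.135)
m[:,:295]=0;m[:,420:]=0;m[:150]=0;m[255:]=0
pts=X[m][:,:2].astype(np.float32)
r=cv2.minAreaRect(pts);print(r,cv2.boxPoints(r).round(3))
p=cv2.imread('pics/scene0.png')
c=p[140:270,260:440];cv2.imwrite('pics/scc.png',cv2.resize(c,(800,578),interpolation=cv2.INTER_CUBIC))
E
```

```text
(303, 163) [ 0.666 -0.034 -0.001] [ 0.642 -0.036  0.12 ]
(411, 161) [ 0.659 -0.327  0.05 ] [ 0.644 -0.313  0.12 ]
(413, 233) [ 0.466 -0.335 -0.002] [ 0.46  -0.311  0.12 ]
(306, 235) [ 0.46  -0.041  0.101] [ 0.459 -0.041  0.12 ]
(325, 247) [ 0.429 -0.088  0.117] [ 0.429 -0.088  0.12 ]
(365, 246) [ 0.43  -0.188  0.119] [ 0.429 -0.188  0.12 ]
(240, 230) [0.48  0.138 0.016] [0.474 0.123 0.12 ]
(310, 270) [ 0.37  -0.05   0.009] [ 0.372 -0.05   0.12 ]
(297, 265) [ 0.385 -0.016  0.055] [ 0.385 -0.018  0.12 ]
(292, 157) [ 0.664 -0.007  0.093] [ 0.658 -0.008  0.12 ]
(439, 210) [ 0.526 -0.403  0.029] [ 0.517 -0.38   0.12 ]
(360, 190) [ 0.568 -0.177  0.136] [ 0.571 -0.179  0.12 ]
((0.547870397567749, -0.1886720210313797), (0.24641193449497223, 0.30701813101768494), 2.483435869216919) [[ 0.418 -0.041]
 [ 0.431 -0.347]
 [ 0.678 -0.337]
 [ 0.664 -0.03 ]]
```

View pics/topc.png

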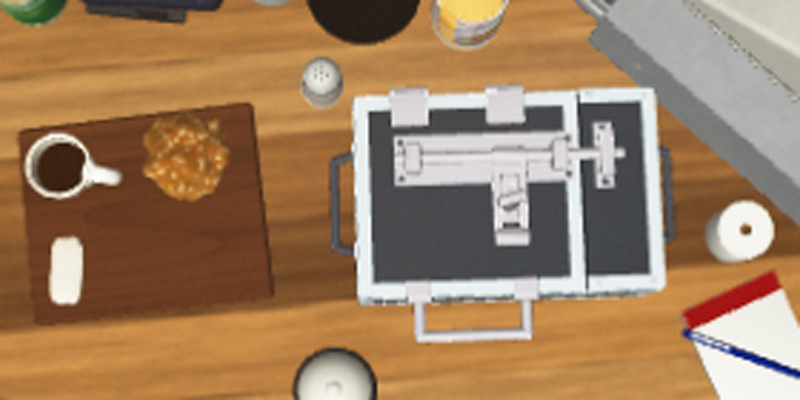

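View pics/scc.png

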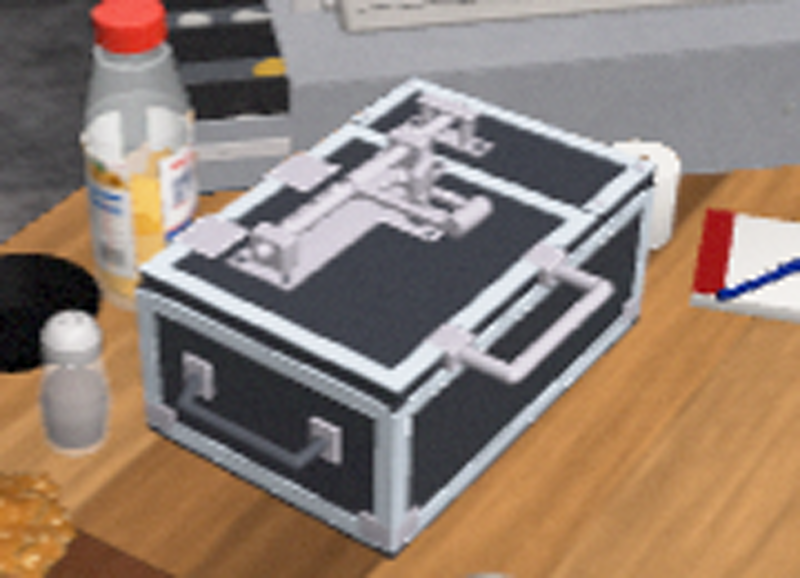

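```bash
python3 - <<'E'
from h import *
d=np.load('pics/top0.npy');X=cloud('top',d).reshape(-1,3)
X=X[~np.isnan(X[:,0])]
for x in np.arange(.1,.95,.1):
    print(round(x,2),[(round(y,2),round(float(X[m][:,2].max()),2)) for y in np.arange(-.8,.4,.1) if (m:=(abs(X[:,0]-x)<.05)&(abs(X[:,1]-y)<.05)).any()])
o=get_obs();q=R.from_quat(o['ee_rot']);print(q.as_matrix().round(3))
c=lambda u,v:(180+u*.35,130+v*.35)
a=pz('top',[c(357,302),c(665,290),c(355,97),c(655,88)],.12);print(a.round(3),a.mean(0))
print('handle',pz('top',[c(417,338),c(531,338)],.115).round(3))
b=pz('top',[c(20,130),c(252,103),c(272,295),c(38,323)],.015);print('board',b.round(3),b.mean(0))
E
```

```text
0.1 [(np.float64(-0.8), -0.86), (np.float64(-0.7), -0.86), (np.float64(-0.6), 0.46), (np.float64(-0.5), 0.35), (np.float64(-0.4), -0.86), (np.float64(-0.3), -0.86), (np.float64(-0.2), 0.01), (np.float64(-0.1), 0.11), (np.float64(-0.0), 0.22), (np.float64(0.1), 0.09), (np.float64(0.2), 0.01), (np.float64(0.3), -0.86), (np.float64(0.4), -0.87)]
0.2 [(np.float64(-0.8), -0.86), (np.float64(-0.7), 0.35), (np.float64(-0.6), 0.63), (np.float64(-0.5), 0.63), (np.float64(-0.4), -0.87), (np.float64(-0.3), -0.87), (np.float64(-0.2), 0.0), (np.float64(-0.1), 0.01), (np.float64(-0.0), 0.01), (np.float64(0.1), 0.01), (np.float64(0.2), 0.01), (np.float64(0.3), 0.01), (np.float64(0.4), 0.01)]
0.3 [(np.float64(-0.7), 0.01), (np.float64(-0.6), 0.01), (np.float64(-0.5), 0.02), (np.float64(-0.4), 0.02), (np.float64(-0.3), 0.01), (np.float64(-0.2), 0.01), (np.float64(-0.1), 0.01), (np.float64(-0.0), 0.03), (np.float64(0.1), 0.03), (np.float64(0.2), 0.03), (np.float64(0.3), 0.04), (np.float64(0.4), 0.01)]
0.4 [(np.float64(-0.8), 0.01), (np.float64(-0.7), 0.01), (np.float64(-0.6), 0.12), (np.float64(-0.5),
[... 1510 characters left out ...]
 (np.float64(0.2), 0.17), (np.float64(0.3), 0.17), (np.float64(0.4), 0.1)]
0.9 [(np.float64(-0.8), 0.0), (np.float64(-0.7), 0.24), (np.float64(-0.6), 0.23), (np.float64(-0.5), 0.2), (np.float64(-0.4), 0.16), (np.float64(-0.3), 0.11), (np.float64(-0.2), 0.01), (np.float64(-0.1), 0.01), (np.float64(-0.0), 0.0)]
[[ 0.967  0.255 -0.   ]
 [ 0.255 -0.967  0.001]
 [-0.    -0.001 -1.   ]]
[[ 0.457 -0.039  0.12 ]
 [ 0.464 -0.31   0.12 ]
 [ 0.639 -0.039  0.12 ]
 [ 0.645 -0.308  0.12 ]] [ 0.55135957 -0.17393518  0.12      ]
handle [[ 0.425 -0.091  0.115]
 [ 0.424 -0.191  0.115]]
board [[0.632 0.287 0.015]
 [0.655 0.062 0.015]
 [0.47  0.043 0.015]
 [0.446 0.266 0.015]] [0.55103799 0.16433897 0.015     ]
```

```bash
python3 -m crank '.3 -.6 -.25 0 0 0 40;.3 -.6 -.25 0 0 0 40;.3 -.6 -.25 0 0 0 40;.3 -.6 -.25 0 0 0 40;.3 -.6 -.25 0 0 0 40;.3 -.6 -.25 0 0 0 40;.3 -.6 -.25 0 0 0 40;.3 -.6 -.25 0 0 0 40;.3 -.6 -.25 0 0 0 40;.3 -.6 -.25 0 0 0 40' 40
```

```text
clock: 1.15
position: [0.2142, -0.3327, 0.4024]
ee_rot: [0.992, 0.127, -0.002, -0.005]
ft_force: [0.9, 0.6, 0.8]
grip_width: 0.471
```

```bash
python3 -m crank '.9 -.15 -.05 0 0 0 40;.9 -.15 -.05 0 0 0 40;.9 -.15 -.05 0 0 0 40;.9 -.15 -.05 0 0 0 40;.9 -.15 -.05 0 0 0 40;.9 -.15 -.05 0 0 0 40;.9 -.15 -.05 0 0 0 40;.9 -.15 -.05 0 0 0 40;.9 -.15 -.05 0 0 0 40;.9 -.15 0 0 0 0 40'
python3 -m crank '0 0 0 0 0 -1 40;0 0 0 0 0 -1 40;0 0 0 0 0 -1 40;0 0 0 0 0 -1 40;0 0 0 0 0 -1 40;0 0 0 0 0 -1 40;0 0 0 0 0 -1 40;0 0 0 0 0 -1 40;0 0 0 0 0 -1 40;0 0 0 0 0 -1 40'
python3 - <<'E'
from h import *
o=get_obs();print(o['position'],o['joint_pos'].round(2),R.from_quat(o['ee_rot']).as_matrix().round(3))
p,d=camera('wrist');cv2.imwrite('pics/w1.png',p[:,:,::-1]);np.savez('pics/w1.npz',d=d,pos=o['position'],q=o['ee_rot'])
E
```

```text
clock: 2.15
position: [0.5564, -0.1779, 0.4228]
ee_rot: [0.992, 0.122, -0.001, -0.002]
ft_force: [0.1, -0.7, -0.2]
grip_width: 0.465
clock: 3.15
position: [0.5601, -0.1732, 0.4174]
ee_rot: [0.659, 0.752, 0.001, -0.007]
ft_force: [0.2, 0.3, -0.2]
grip_width: 0.469
[ 0.56007104 -0.17315817  0.41736786] [ 0.86  0.32 -0.82  1.33  0.22  1.6   0.2 ] [[-0.131  0.991 -0.01 ]
 [ 0.991  0.131  0.01 ]
 [ 0.011 -0.008 -1.   ]]
```

View pics/w1.png

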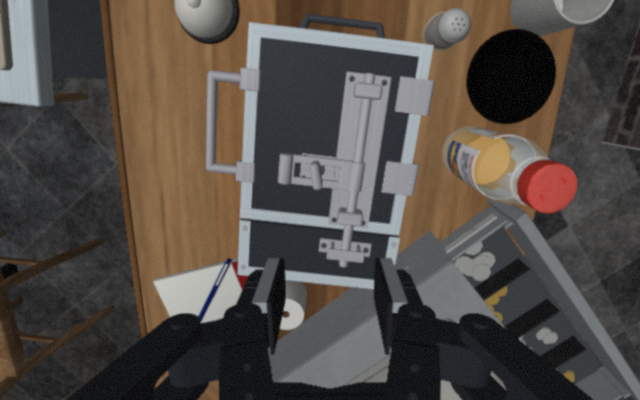

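```bash
python3 - <<'E'
import cv2
p=cv2.imread('pics/w1.png')
cv2.imwrite('pics/w1c.png',cv2.resize(p[10:300,190:450],(780,870)[:2] if 0 else (538,600),interpolation=cv2.INTER_CUBIC))
cv2.imwrite('pics/w1d.png',cv2.resize(p[130:220,260:380],(800,600),interpolation=cv2.INTER_CUBIC))
E
```

```text
(no output)
```

View pics/w1c.png

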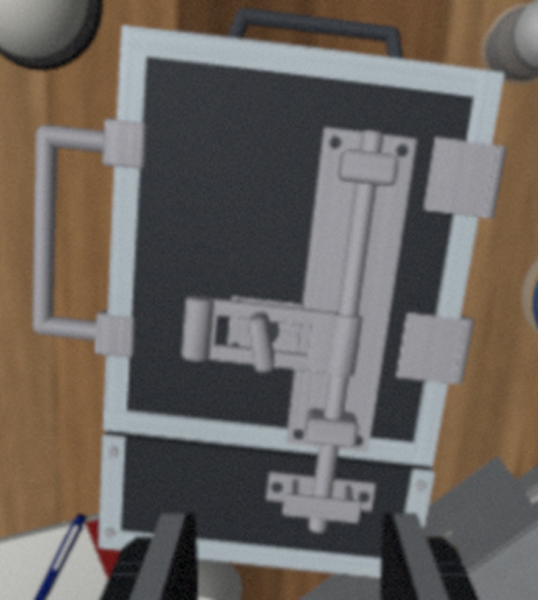

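View pics/w1d.png

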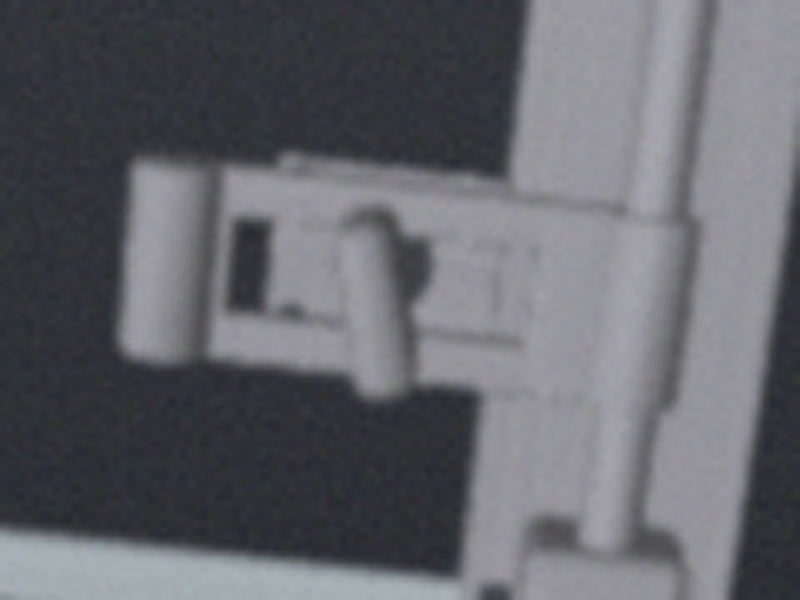

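```bash
python3 - <<'E'
from h import *
z=np.load('pics/w1.npz');o=dict(position=z['pos'],ee_rot=z['q']);P=pose('wrist',o);d=z['d']
s=538/260;c=lambda u,v:(190+u/s,10+v/s)
e=lambda u,v:(260+u/6.6667,130+v/6.6667)
a=pz('wrist',[c(122,27),c(503,72),c(98,552),c(378,577)],.12,P);print('corners',a.round(4));print(a.mean(0))
for i,j in((0,1),(2,3)):
    v=a[j]-a[i];print('yaw',np.arctan2(v[1],v[0]),np.linalg.norm(v))
for i,j in((2,0),(3,1)):
    v=a[j]-a[i];print('yaw',np.arctan2(-v[0],v[1]),np.linalg.norm(v))
w=pz('wrist',[e(368,222),e(388,388)],.16,P);print('wing',w.round(4),w.mean(0));v=w[0]-w[1];print(np.arctan2(-v[0],v[1]),np.linalg.norm(v))
b=pz('wrist',[e(170,162),e(160,358)],.143,P);print('bar top',b.round(4),b.mean(0));v=b[0]-b[1];print(np.arctan2(-v[0],v[1]),np.linalg.norm(v))
h=pz('wrist',[c(45,132),c(40,325)],.12,P);print('handle',h.round(4),h.mean(0));v=h[0]-h[1];print(np.arctan2(-v[0],v[1]),np.linalg.norm(v))
X=cloud('wrist',d,P)
for uv in[e(388,350),e(165,260),c(200,200),c(360,200),c(43,220)]:
    u,v=map(round,uv);print(X[v,u].round(4))
E
```

```text
corners [[ 0.4628 -0.0403  0.12  ]
 [ 0.6407 -0.0361  0.12  ]
 [ 0.4674 -0.3127  0.12  ]
 [ 0.6275 -0.3066  0.12  ]]
[ 0.54960755 -0.17395792  0.12      ]
yaw 0.023761837375709312 0.17796015408612917
yaw 0.03807406146642768 0.1602208135841865
yaw 0.016912158800563685 0.2724452481773233
yaw -0.04874529914494173 0.2708574946230676
wing [[ 0.5429 -0.1589  0.16  ]
 [ 0.5487 -0.1826  0.16  ]] [ 0.54581884 -0.17074847  0.16      ]
0.2398115008336166 0.024326537692844902
bar top [[ 0.5125 -0.1572  0.143 ]
 [ 0.5139 -0.1871  0.143 ]] [ 0.51319658 -0.17215554  0.143     ]
0.04593423561934859 0.02986354406698762
handle [[ 0.4293 -0.091   0.12  ]
 [ 0.4305 -0.1856  0.12  ]] [ 0.4299369  -0.13831439  0.12      ]
0.01240506821892773 0.09466988393893497
[ 0.5478 -0.1766  0.1596]
[ 0.5135 -0.1718  0.1437]
[ 0.5067 -0.1134  0.1194]
[ 0.5821 -0.1026  0.1389]
[ 0.4302 -0.1322  0.1197]
```

```bash
cat >> h.py <<'E'
def go(x,y,z,ang,tilt=0):
    """print total shift (units) & turn to get TCP to x,y,z with tool x at world angle ang(deg), tool down; tilt: rotvec (world, rad) applied after"""
    o=get_obs();Rc=R.from_quat(o['ee_rot']);a=np.deg2rad(ang)
    Rd=R.from_euler('z',a)*R.from_euler('x',np.pi)
    if np.ndim(tilt):Rd=R.from_rotvec(tilt)*Rd
    print('pos',o['position'].round(4),'tool x ang',np.rad2deg(np.arctan2(*Rc.as_matrix()[1::-1,0])).round(2),'w',round(o['grip_width']*85.4,1),'F',o['ft_force'].round(1),'t',o['clock'])
    print('shift units',(Rc.inv().apply(np.array([x,y,z])-o['position'])/.04).round(3),'turn units',((Rc.inv()*Rd).as_rotvec()/np.deg2rad(8)).round(3))
C=np.array([.5553,-.1715]);YAW=.018
def case(x,y):
    return C+np.array([[np.cos(YAW),-np.sin(YAW)],[np.sin(YAW),np.cos(YAW)]])@[x,y]
E
python3 -c "
from h import *
go(.5457,-.171,.25,103.7)"
```

```text
pos [ 0.56   -0.1733  0.4173] tool x ang 98.04 w 39.9 F [ 0.7  0.7 -0.1] t 3.2
shift units [ 0.06  -0.312  4.186] turn units [-0.055 -0.083 -0.707]
```

```bash
python3 -m crank '.06 -.3 .2 -.06 -.08 -.7 24;0 0 .6 0 0 0 24;0 0 .6 0 0 0 24;0 0 .6 0 0 0 24;0 0 .6 0 0 0 24;0 0 .6 0 0 0 24;0 0 .5 0 0 0 24;0 0 .4 0 0 0 24;0 0 0 0 0 0 24;0 0 0 0 0 0 24'
python3 - <<'E'
from h import *
go(.5457,-.171,.216,103.7)
o=get_obs();P=pose('wrist',o)
p,d=camera('wrist');cv2.imwrite('pics/w2.png',p[:,:,::-1]);np.savez('pics/w2.npz',d=d,pos=o['position'],q=o['ee_rot'])
E
```

```text
clock: 4.2
position: [0.5464, -0.1729, 0.2465]
ee_rot: [0.628, 0.778, 0.0, -0.0]
ft_force: [-0.2, -0.6, 1.8]
grip_width: 0.282
pos [ 0.5464 -0.1729  0.2465] tool x ang 102.17 w 24.1 F [-0.2 -0.6  1.8] t 4.2
shift units [ 0.05  -0.007  0.763] turn units [-0.002 -0.007 -0.191]
```

View pics/w2.png

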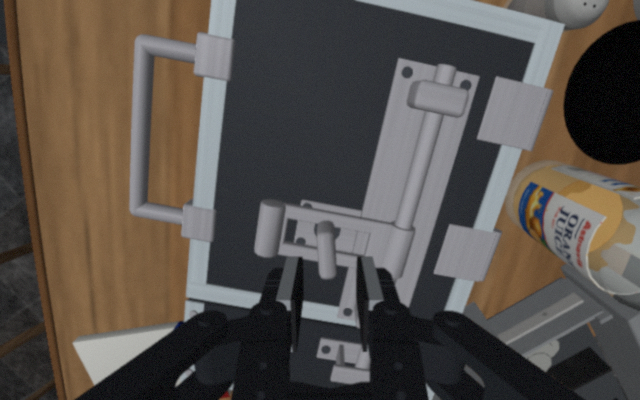

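```bash
python3 -m crank '.05 0 .25 0 0 -.19 24;0 0 .25 0 0 0 24;0 0 .25 0 0 0 24;0 0 0 0 0 0 24;0 0 0 0 0 0 8;0 0 0 0 0 0 8;0 0 0 0 0 0 8;0 0 0 0 0 0 8;0 0 0 0 0 0 8;0 0 0 0 0 0 8' 30
python3 - <<'E'
from h import *
go(.5457,-.171,.216,181)
E
```

```text
clock: 5.25
position: [0.5449, -0.1715, 0.216]
ee_rot: [0.618, 0.786, -0.001, -0.001]
ft_force: [-1.1, 0.1, -2.5]
grip_width: 0.102
pos [ 0.5449 -0.1715  0.216 ] tool x ang 103.68 w 8.7 F [-1.1  0.1 -2.5] t 5.25
shift units [0.007 0.022 0.001] turn units [-0.022 -0.013 -9.665]
```

```bash
python3 -m crank '0 0 0 0 0 -.5 8;0 0 0 0 0 -.5 8;0 0 0 0 0 -.5 8;0 0 0 0 0 -.5 8;0 0 0 0 0 -.5 8;0 0 0 0 0 -.5 8;0 0 0 0 0 -.5 8;0 0 0 0 0 -.5 8;0 0 0 0 0 -.5 8;0 0 0 0 0 -.5 8'
python3 - <<'E'
from h import *
go(.5453,-.1717,.216,181)
E
```

```text
clock: 6.25
position: [0.5448, -0.1716, 0.2161]
ee_rot: [0.299, 0.954, -0.001, -0.002]
ft_force: [-0.5, 0.3, -1.9]
grip_width: 0.096
pos [ 0.5448 -0.1716  0.2161] tool x ang 145.15 w 8.2 F [-0.5  0.3 -1.9] t 6.25
shift units [-0.013  0.005  0.001] turn units [-0.015 -0.024 -4.481]
```

```bash
python3 -m crank '0 0 0 0 0 -.6 8;0 0 0 0 0 -.6 8;0 0 0 0 0 -.6 8;0 0 0 0 0 -.6 8;0 0 0 0 0 -.6 8;0 0 0 0 0 -.5 8;0 0 0 0 0 -.5 8;0 0 0 0 0 -.4 8;0 0 0 0 0 0 8;0 0 0 0 0 0 8'
python3 - <<'E'
from h import *
go(.5453,-.1717,.216,181)
print(get_obs()['torque'],get_obs()['joint_pos'].round(2))
E
```

```text
clock: 7.25
position: [0.5447, -0.1719, 0.2161]
ee_rot: [-0.015, 1.0, 0.0, -0.002]
ft_force: [0.2, 0.8, -2.6]
grip_width: 0.104
pos [ 0.5447 -0.1719  0.2161] tool x ang -178.3 w 8.8 F [ 0.2  0.8 -2.6] t 7.25
shift units [-0.016  0.005  0.001] turn units [ 0.005 -0.03   0.087]
[ 0.14506082  0.08163377 -0.26231191] [ 1.06  0.49 -1.06  1.67  0.45  1.25  1.5 ]
```

```bash
python3 -m crank '0 0 0 0 0 .1 42;0 0 0 0 0 0 42;0 0 -.4 0 0 0 42;0 0 -.5 0 0 0 42;0 0 -.5 0 0 0 42;.4 0 -.3 0 0 0 42;.4 0 0 0 0 0 42;0 0 0 0 0 0 42;0 0 0 0 0 0 42;0 0 0 0 0 0 42'
python3 - <<'E'
from h import *
b=case(-.042,0);print(b)
go(*b,.203,181)
o=get_obs();P=pose('wrist',o)
p,d=camera('wrist');cv2.imwrite('pics/w3.png',p[:,:,::-1]);np.savez('pics/w3.npz',d=d,pos=o['position'],q=o['ee_rot'])
E
```

```text
clock: 8.25
position: [0.5149, -0.1713, 0.2954]
ee_rot: [-0.006, 1.0, -0.002, 0.002]
ft_force: [-0.4, 0.5, -0.6]
grip_width: 0.494
[ 0.5133068  -0.17225596]
pos [ 0.5149 -0.1713  0.2954] tool x ang -179.32 w 42.2 F [-0.4  0.5 -0.6] t 8.25
shift units [ 0.047 -0.016  2.309] turn units [-0.022  0.022 -0.04 ]
```

View pics/w3.png

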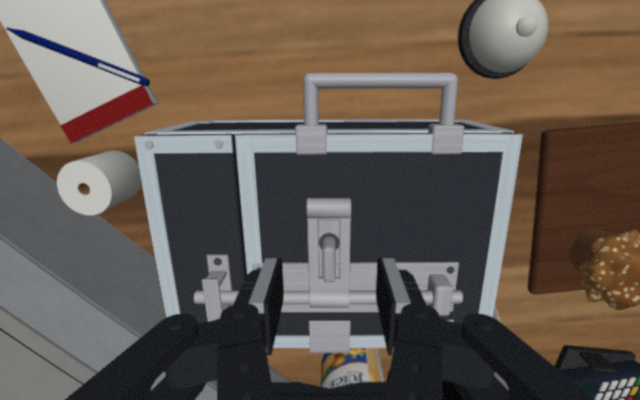

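```bash
python3 -m crank '.05 -.02 .5 -.02 .02 -.04 42;0 0 .5 0 0 0 42;0 0 .5 0 0 0 42;0 0 .4 0 0 0 42;0 0 .3 0 0 0 42;0 0 .2 0 0 0 42;0 0 0 0 0 0 42;0 0 0 0 0 0 42;0 0 0 0 0 0 42;0 0 0 0 0 0 42'
python3 - <<'E'
from h import *
b=case(-.042,0);print(b)
go(*b,.198,181)
E
```

```text
clock: 9.3
position: [0.5167, -0.171, 0.1965]
ee_rot: [-0.01, 1.0, 0.001, 0.002]
ft_force: [-0.5, 0.5, 1.0]
grip_width: 0.492
[ 0.5133068  -0.17225596]
pos [ 0.5167 -0.171   0.1965] tool x ang -178.86 w 42.0 F [-0.5  0.5  1. ] t 9.3
shift units [ 0.085 -0.031 -0.037] turn units [0.017 0.024 0.017]
```

```bash
python3 -m crank '.1 -.03 -.04 .02 .02 .02 42;0 0 0 0 0 0 42;0 0 0 0 0 0 28;0 0 0 0 0 0 28;0 0 0 0 0 0 28;0 0 0 0 0 0 28;0 0 0 0 0 0 28;0 0 0 0 0 0 28;0 0 0 0 0 0 28;0 0 0 0 0 0 28' 40
python3 - <<'E'
from h import *
b=case(-.042,0)
go(*b,.198,181)
for t in (0.3,.6,.9,1.2,1.5,1.7):
    # bar on arc about rod (case x .03, z .134); gp offset kept (TCP-bar) 
    r=.072;t0=np.arcsin(.002/.072)
    c=case(.03-r*np.cos(t+t0),0);print(t,c.round(4),round(.134+r*np.sin(t+t0)+.062,4))
E
```

```text
clock: 10.3
position: [0.5127, -0.1724, 0.1995]
ee_rot: [-0.008, 1.0, -0.001, 0.001]
ft_force: [-0.3, 1.1, 1.0]
grip_width: 0.34
pos [ 0.5127 -0.1724  0.1995] tool x ang -179.06 w 29.1 F [-0.3  1.1  1. ] t 10.3
shift units [-0.015  0.004  0.037] turn units [-0.012  0.011 -0.008]
0.3 [ 0.5171 -0.1722] 0.2192
0.6 [ 0.527 -0.172] 0.2383
0.9 [ 0.5421 -0.1717] 0.2536
1.2 [ 0.5611 -0.1714] 0.2638
1.5 [ 0.5822 -0.171 ] 0.2679
1.7 [ 0.5965 -0.1708] 0.2671
```

```bash
python3 -m crank '-.03 0 -.27 0 0 0 28;-.07 0 -.26 0 0 0 28;-.105 0 -.25 0 0 0 28;-.14 0 -.23 0 0 0 28;-.175 0 -.21 0 0 0 28;-.2 0 -.18 0 0 0 28;0 0 0 0 0 0 28;0 0 0 0 0 0 28;0 0 0 0 0 0 28;0 0 0 0 0 0 28'
python3 - <<'E'
from h import *
for t in (0.75,.9,1.05):
    r=.072;t0=np.arcsin(.002/.072)
    c=case(.03-r*np.cos(t+t0),0);print(t,c.round(4),round(.134+r*np.sin(t+t0)+.0635,4))
go(*c,.134+r*np.sin(t+t0)+.0635,181)
o=get_obs();P=pose('wrist',o)
p,d=camera('wrist');cv2.imwrite('pics/w4.png',p[:,:,::-1])
E
```

```text
clock: 11.3
position: [0.5434, -0.172, 0.2586]
ee_rot: [-0.008, 1.0, 0.0, -0.001]
ft_force: [1.9, -0.7, -7.5]
grip_width: 0.336
0.75 [ 0.534  -0.1719] 0.248
0.9 [ 0.5421 -0.1717] 0.2551
1.05 [ 0.5512 -0.1716] 0.2609
pos [ 0.5434 -0.172   0.2586] tool x ang -179.05 w 28.7 F [ 1.9 -0.7 -7.5] t 11.3
shift units [-0.195  0.006 -0.058] turn units [ 0.002 -0.009 -0.006]
```

View pics/w4.png

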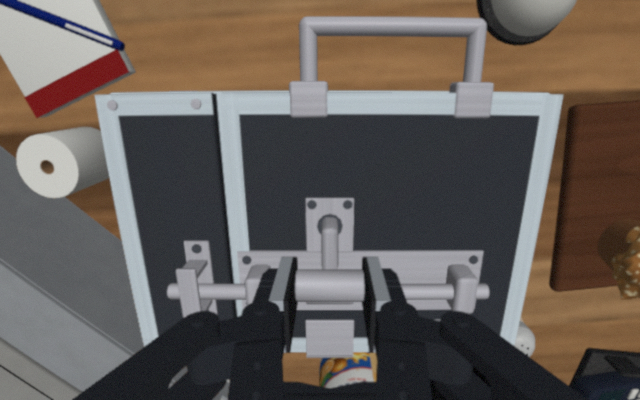

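```bash
python3 -m crank '-.2 0 -.04 0 0 0 28;-.25 0 -.1 0 0 0 28;-.26 0 -.07 0 0 0 28;-.27 0 -.03 0 0 0 28;-.2 0 0 0 0 0 28;-.16 0 0.02 0 0 0 28;0 0 0 0 0 0 28;0 0 0 0 0 0 28;0 0 0 0 0 0 28;0 0 0 0 0 0 28'
python3 - <<'E'
from h import *
for t in (1.5,1.6,1.7):
    r=.072;t0=np.arcsin(.002/.072)
    c=case(.03-r*np.cos(t+t0),0);print(t,c.round(4),round(.134+r*np.sin(t+t0)+.0635,4))
go(*c,.134+r*np.sin(t+t0)+.0635,181)
E
```

```text
clock: 12.35
position: [0.5946, -0.171, 0.2702]
ee_rot: [-0.007, 1.0, -0.001, -0.008]
ft_force: [-2.5, -0.2, 0.7]
grip_width: 0.342
1.5 [ 0.5822 -0.171 ] 0.2694
1.6 [ 0.5894 -0.1709] 0.2694
1.7 [ 0.5965 -0.1708] 0.2686
pos [ 0.5946 -0.171   0.2702] tool x ang -179.16 w 29.2 F [-2.5 -0.2  0.7] t 12.35
shift units [-0.051  0.005  0.04 ] turn units [-0.015 -0.108 -0.02 ]
```

```bash
python3 -m crank '0 .15 0 0 -.1 0 28;0 .15 0 0 0 0 28;0 .15 0 0 0 0 28;0 .15 0 0 0 0 28;0 .15 0 0 0 0 28;0 .15 0 0 0 0 28;0 .15 0 0 0 0 28;0 .1 0 0 0 0 28;0 0 0 0 0 0 28;0 0 0 0 0 0 28'
python3 - <<'E'
from h import *
c=case(.0395,.042);go(*c,.27,181)
E
```

```text
clock: 13.35
position: [0.5932, -0.1277, 0.2703]
ee_rot: [-0.004, 1.0, -0.007, 0.0]
ft_force: [-2.9, -1.0, 0.8]
grip_width: 0.338
pos [ 0.5932 -0.1277  0.2703] tool x ang -179.57 w 28.8 F [-2.9 -1.   0.8] t 13.35
shift units [-0.02  -0.026  0.008] turn units [-0.095  0.004 -0.071]
```

```bash
python3 -m crank '-.1 .08 0 0 0 0 28;-.05 .08 0 0 0 0 28;0 .05 0 0 0 0 28;0 0 0 0 0 0 28;0 0 0 0 0 0 28;0 0 0 0 0 0 40;0 0 0 0 0 0 40;0 0 0 0 0 0 40;0 0 -.4 0 0 0 40;0 0 -.6 0 0 0 40'
python3 - <<'E'
from h import *
go(*case(.0395,.042),.27,181)
o=get_obs();P=pose('wrist',o)
p,d=camera('wrist');cv2.imwrite('pics/w5.png',p[:,:,::-1])
E
```

```text
clock: 14.35
position: [0.5996, -0.1229, 0.3099]
ee_rot: [-0.001, 1.0, -0.01, -0.0]
ft_force: [0.5, -1.2, 0.3]
grip_width: 0.465
pos [ 0.5996 -0.1229  0.3099] tool x ang -179.86 w 39.7 F [ 0.5 -1.2  0.3] t 14.35
shift units [ 0.14  -0.126  1.   ] turn units [-0.143 -0.003 -0.108]
```

View pics/w5.png

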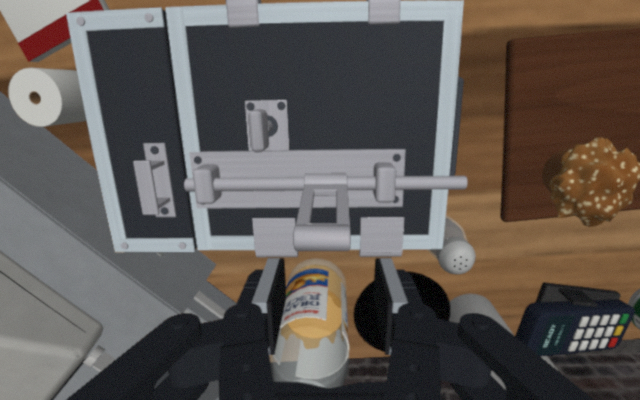

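```bash
python3 -m crank '.42 -.04 0 -.1 0 1 28;.41 -.1 0 0 0 1 28;.4 -.15 0 0 0 1 28;.37 -.21 0 0 0 1 28;.34 -.26 0 0 0 1 28;.3 -.3 0 0 0 1 28;.25 -.34 0 0 0 1 28;.2 -.37 0 0 0 1 28;.15 -.4 0 0 0 1 28;.1 -.41 0 0 0 1 26'
python3 - <<'E'
from h import *
go(*case(-.125,.035),.19,91)
o=get_obs();P=pose('wrist',o);print(o['joint_pos'].round(2))
p,d=camera('wrist');cv2.imwrite('pics/w6.png',p[:,:,::-1]);np.savez('pics/w6.npz',d=d,pos=o['position'],q=o['ee_rot'])
E
```

```text
clock: 15.4
position: [0.4321, -0.1285, 0.3255]
ee_rot: [0.658, 0.753, 0.005, 0.012]
ft_force: [0.2, -0.2, 0.1]
grip_width: 0.302
pos [ 0.4321 -0.1285  0.3255] tool x ang 97.69 w 25.8 F [ 0.2 -0.2  0.1] t 15.4
shift units [-0.212 -0.173  3.387] turn units [0.172 0.065 0.837]
[ 1.18 -0.06 -0.94  1.84 -0.05  1.32  0.39]
```

View pics/w6.png

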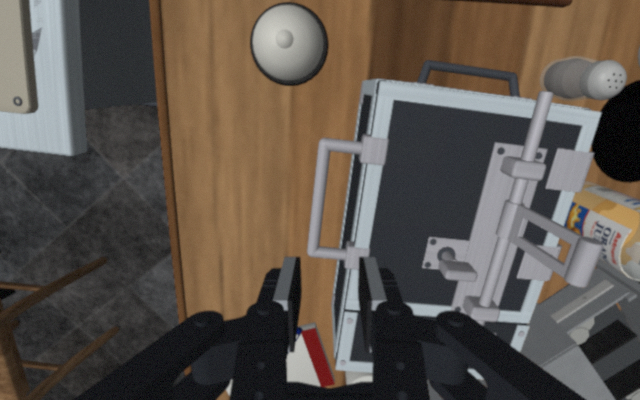

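```bash
python3 - <<'E'
from h import *
z=np.load('pics/w6.npz');P=pose('wrist',dict(position=z['pos'],ee_rot=z['q']))
a=pz('wrist',[(324,144),(313,252)],.12,P);print(a.round(4),a.mean(0),case(-.125,.035))
E
python3 -m crank '-.2 -.17 .3 .17 .06 .8 26;0 0 .5 0 0 0 26;0 0 .5 0 0 0 26;0 0 .5 0 0 0 26;0 0 .5 0 0 0 26;0 0 .3 0 0 0 26;0 0 .2 0 0 0 26;0 0 0 0 0 0 26;0 0 0 0 0 0 26;0 0 0 0 0 0 26'
python3 - <<'E'
from h import *
go(*case(-.125,.035),.176,91)
E
```

```text
[[ 0.428  -0.0915  0.12  ]
 [ 0.4307 -0.1846  0.12  ]] [ 0.42936513 -0.13806111  0.12      ] [ 0.42969028 -0.13875555]
clock: 16.45
position: [0.4319, -0.1353, 0.2188]
ee_rot: [0.696, 0.718, -0.0, 0.008]
ft_force: [0.1, 0.1, 0.7]
grip_width: 0.302
pos [ 0.4319 -0.1353  0.2188] tool x ang 91.79 w 25.8 F [0.1 0.1 0.7] t 16.45
shift units [-0.072 -0.07   1.071] turn units [0.08  0.085 0.1  ]
```

```bash
python3 -m crank '-.07 -.06 .2 .08 .08 .1 26;0 0 .3 0 0 0 26;0 0 .3 0 0 0 26;0 0 .27 0 0 0 26;0 0 0 0 0 0 26;0 0 0 0 0 0 8;0 0 0 0 0 0 8;0 0 0 0 0 0 8;0 0 0 0 0 0 8;0 0 0 0 0 0 8' 50
python3 - <<'E'
from h import *
go(*case(-.125,.035),.176,91)
E
```

```text
clock: 17.45
position: [0.4291, -0.1388, 0.1724]
ee_rot: [0.701, 0.713, -0.001, -0.0]
ft_force: [0.9, -0.2, -4.4]
grip_width: 0.102
pos [ 0.4291 -0.1388  0.1724] tool x ang 90.91 w 8.7 F [ 0.9 -0.2 -4.4] t 17.45
shift units [ 0.002  0.013 -0.089] turn units [-0.009  0.001 -0.011]
```

```bash
python3 -m crank '0 .03 -.54 0 0 0 8;0 .08 -.53 0 0 0 8;0 .13 -.52 0 0 0 8;0 .18 -.5 0 0 0 8;0 .23 -.48 0 0 0 8;0 .28 -.46 0 0 0 8;0 0 0 0 0 0 8;0 0 0 0 0 0 8;0 0 0 0 0 0 8;0 0 0 0 0 0 8'
cat >> h.py <<'E'
def arc(t,off=.0574):
    c=case(.09-.215*np.cos(t),.035);return [*c,.115+.215*np.sin(t)+off]
E
python3 - <<'E'
from h import *
for t in(.5,.6,.7):print(t,np.round(arc(t),4))
go(*arc(.7),91)
E
```

```text
clock: 18.45
position: [0.4657, -0.1382, 0.2951]
ee_rot: [0.701, 0.713, -0.001, -0.0]
ft_force: [-0.6, -0.1, 2.0]
grip_width: 0.102
0.5 [ 0.456  -0.1383  0.2755]
0.6 [ 0.4672 -0.1381  0.2938]
0.7 [ 0.4802 -0.1378  0.3109]
pos [ 0.4657 -0.1382  0.2951] tool x ang 90.92 w 8.7 F [-0.6 -0.1  2. ] t 18.45
shift units [ 0.004  0.362 -0.395] turn units [-0.011  0.003 -0.009]
```

```bash
python3 -m crank '0 .34 -.41 0 0 0 8;0 .37 -.39 0 0 0 8;0 .4 -.355 0 0 0 8;0 .44 -.31 0 0 0 8;0 .47 -.27 0 0 0 8;0 .49 -.22 0 0 0 8;0 .51 -.17 0 0 0 8;0 0 0 0 0 0 8;0 0 0 0 0 0 8;0 0 0 0 0 0 8'
python3 - <<'E'
from h import *
for t in(1.2,1.3,1.4,1.5,1.6,1.65):print(t,np.round(arc(t),4))
go(*arc(1.6),91)
E
```

```text
clock: 19.45
position: [0.5759, -0.1362, 0.3783]
ee_rot: [0.703, 0.711, -0.018, -0.015]
ft_force: [1.2, -0.7, 4.3]
grip_width: 0.102
1.2 [ 0.5668 -0.1363  0.3728]
1.3 [ 0.5872 -0.1359  0.3796]
1.4 [ 0.6081 -0.1355  0.3843]
1.5 [ 0.6294 -0.1352  0.3869]
1.6 [ 0.6509 -0.1348  0.3873]
1.65 [ 0.6617 -0.1346  0.3867]
pos [ 0.5759 -0.1362  0.3783] tool x ang 90.65 w 8.8 F [ 1.2 -0.7  4.3] t 19.45
shift units [ 0.015  1.864 -0.312] turn units [-0.334  0.022 -0.044]
```

```bash
python3 -m crank '0 .5 -.1 -.1 0 0 8;0 .52 -.07 -.1 0 0 8;0 .52 -.04 -.05 0 0 8;0 .4 0 -.05 0 0 8;0 .15 0.01 0 0 0 8;0 0 0 0 0 0 8;0 0 0 0 0 0 8;0 0 0 0 0 0 8;0 0 0 0 0 0 8;0 0 0 0 0 0 8'
python3 - <<'E'
from h import *
go(*arc(1.63),91)
E
```

```text
clock: 20.45
position: [0.6573, -0.1348, 0.3888]
ee_rot: [0.703, 0.711, -0.004, 0.0]
ft_force: [3.3, 0.7, 2.0]
grip_width: 0.101
pos [ 0.6573 -0.1348  0.3888] tool x ang 90.6 w 8.6 F [3.3 0.7 2. ] t 20.45
shift units [0.005 0.002 0.044] turn units [-0.037  0.043 -0.05 ]
```

```bash
python3 -m crank '0 0 0 0 0 0 28;0 0 0 0 0 0 28;0 0 0 0 0 0 28;0 0 -.6 0 0 0 28;0 0 -.8 0 0 0 28;0 -.3 -.3 0 0 0 85;0 -.7 0 0 0 0 85;0 -.8 0 0 0 0 85;0 -.6 0 0 0 0 85;0 0 0 0 0 0 85'
python3 - <<'E'
from h import *
go(*case(0,.034),.30,91)
o=get_obs();P=pose('wrist',o)
p,d=camera('wrist');cv2.imwrite('pics/w7.png',p[:,:,::-1]);np.savez('pics/w7.npz',d=d,pos=o['position'],q=o['ee_rot'])
E
```

```text
clock: 21.45
position: [0.5554, -0.1347, 0.4543]
ee_rot: [0.703, 0.711, -0.008, -0.004]
ft_force: [-0.4, -0.3, -0.2]
grip_width: 0.995
pos [ 0.5554 -0.1347  0.4543] tool x ang 90.59 w 85.0 F [-0.4 -0.3 -0.2] t 21.45
shift units [-0.049  0.048  3.858] turn units [-0.122  0.037 -0.051]
```

View pics/w7.png

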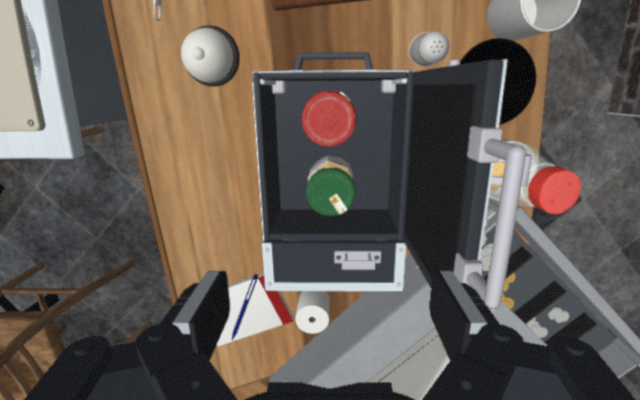

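```bash
python3 - <<'E'
from h import *
z=np.load('pics/w7.npz');P=pose('wrist',dict(position=z['pos'],ee_rot=z['q']))
X=cloud('wrist',z['d'],P)
for u,v in((329,118),(329,190)):
    w=X[v-12:v+12,u-15:u+15].reshape(-1,3);print(np.nanmedian(w,0).round(4))
p=cv2.imread('pics/w7.png').astype(int)
r=(p[...,2]>p[...,1]+60)&(p[...,2]>p[...,0]+60);r[:,:280]=0;r[:,380:]=0;r[170:]=0
ys,xs=np.nonzero(r);print(xs.min(),xs.max(),ys.min(),ys.max())
zt=np.nanmedian(X[r][:,2]);q=X[r];q=q[abs(q[:,2]-zt)<.01];print('red',zt,q.min(0),q.max(0),(q.min(0)+q.max(0))/2)
g=(p[...,1]>p[...,2]+20)&(p[...,1]>p[...,0]+10);g[:,:290]=0;g[:,370:]=0;g[:150]=0;g[230:]=0
q=X[g];zt=np.nanmedian(q[:,2]);q=q[abs(q[:,2]-zt)<.01];print('green',zt,q.min(0),q.max(0),(q.min(0)+q.max(0))/2)
cv2.imwrite('pics/w7c.png',cv2.resize(cv2.imread('pics/w7.png')[60:240,250:420],(640,678)[:2] if 0 else (566,600),interpolation=cv2.INTER_CUBIC))
E
```

```text
[ 0.5478 -0.0872  0.107 ]
[ 0.549  -0.1775  0.0941]
302 355 91 145
red 0.10717307129550663 [ 0.51734986 -0.11959209  0.09753479] [ 0.57886318 -0.05828268  0.11042512] [ 0.54810652 -0.08893738  0.10397995]
green 0.09418945176182875 [ 0.52017259 -0.21177752  0.08473753] [ 0.58159995 -0.15063308  0.09724203] [ 0.55088627 -0.1812053   0.09098978]
```

View pics/w7c.png

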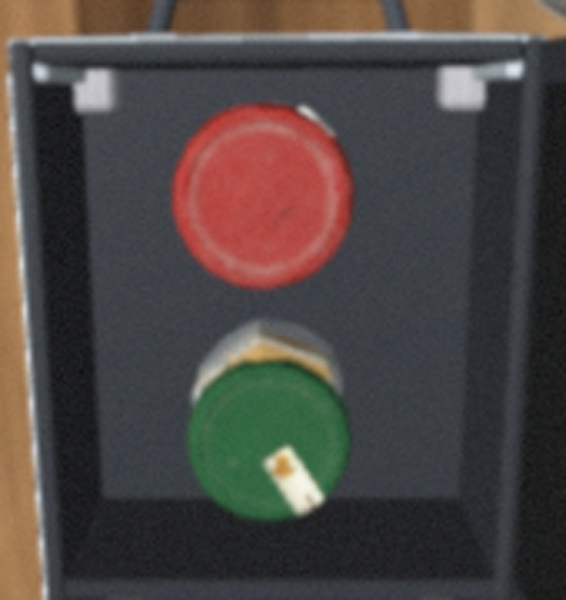

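```bash
python3 - <<'E'
from h import *
go(.548,-.089,.13,91)
E
python3 -m crank '1 -.2 .4 -.1 .04 -.04 85;.16 0 .6 0 0 0 85;0 0 .7 0 0 0 85;0 0 .8 0 0 0 85;0 0 .8 0 0 0 85;0 0 .8 0 0 0 85;0 0 .6 0 0 0 85;0 0 0 0 0 0 85;0 0 0 0 0 0 85;0 0 0 0 0 0 85'
python3 - <<'E'
from h import *
go(.548,-.089,.13,91)
o=get_obs();P=pose('wrist',o)
p,d=camera('wrist');cv2.imwrite('pics/w8.png',p[:,:,::-1]);np.savez('pics/w8.npz',d=d,pos=o['position'],q=o['ee_rot'])
E
```

```text
pos [ 0.5562 -0.1349  0.4541] tool x ang 90.59 w 85.1 F [ 0.6 -0.8  0.2] t 21.5
shift units [ 1.19  -0.057  8.099] turn units [-0.121  0.035 -0.052]
clock: 22.5
position: [0.5485, -0.0853, 0.257]
ee_rot: [0.701, 0.713, 0.0, -0.002]
ft_force: [0.5, 0.6, 0.7]
grip_width: 0.993
pos [ 0.5485 -0.0853  0.257 ] tool x ang 90.96 w 84.8 F [0.5 0.6 0.7] t 22.5
shift units [-0.106 -0.005  3.174] turn units [-0.02  -0.03  -0.005]
```

View pics/w8.png

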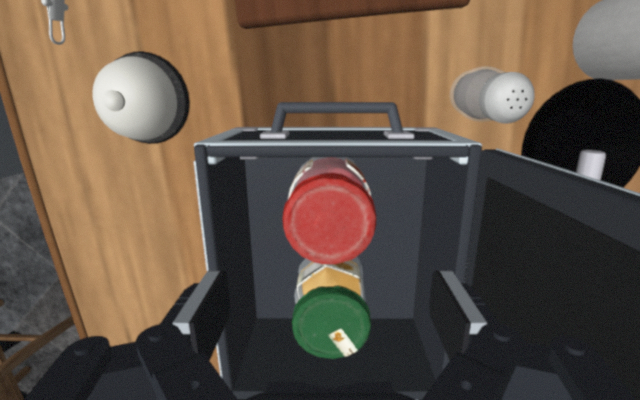

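```bash
python3 - <<'E'
from h import *
z=np.load('pics/w8.npz');P=pose('wrist',dict(position=z['pos'],ee_rot=z['q']))
print(pz('wrist',[(284,215),(376,218),(330,175),(330,264),(331,219)],.107,P).round(4))
E
```

```text
[[ 0.5183 -0.0847  0.107 ]
 [ 0.5793 -0.0856  0.107 ]
 [ 0.5483 -0.057   0.107 ]
 [ 0.5494 -0.1201  0.107 ]
 [ 0.5495 -0.0869  0.107 ]]
```

```bash
python3 -m crank '-.07 .01 .4 0 0 0 85;0 0 .5 0 0 0 85;0 0 .5 0 0 0 85;0 0 .5 0 0 0 85;0 0 .5 0 0 0 85;0 0 .4 0 0 0 85;0 0 .3 0 0 0 85;0 0 0 0 0 0 85;0 0 0 0 0 0 85;0 0 0 0 0 0 85'
python3 - <<'E'
from h import *
go(.549,-.088,.13,91)
E
```

```text
clock: 23.55
position: [0.5527, -0.0898, 0.1305]
ee_rot: [0.702, 0.712, 0.003, 0.002]
ft_force: [0.2, -0.4, 0.5]
grip_width: 0.994
pos [ 0.5527 -0.0898  0.1305] tool x ang 90.83 w 84.9 F [ 0.2 -0.4  0.5] t 23.55
shift units [ 0.045 -0.092  0.013] turn units [ 0.053 -0.005 -0.021]
```

```bash
python3 -m crank '.04 -.09 0 .05 0 -.02 85;0 0 0 0 0 0 85;0 0 0 0 0 0 60;0 0 0 0 0 0 60;0 0 0 0 0 0 60;0 0 0 0 0 0 60;0 0 0 0 0 0 60;0 0 0 0 0 0 60;0 0 0 0 0 0 60;0 0 0 0 0 0 60' 45
python3 - <<'E'
from h import *
go(.549,-.088,.30,91)
E
```

```text
clock: 24.55
position: [0.5495, -0.0882, 0.1328]
ee_rot: [0.701, 0.713, 0.001, 0.001]
ft_force: [0.1, -0.2, -0.3]
grip_width: 0.731
pos [ 0.5495 -0.0882  0.1328] tool x ang 90.99 w 62.4 F [ 0.1 -0.2 -0.3] t 24.55
shift units [ 2.000e-03 -3.000e-03 -4.179e+00] turn units [ 0.016  0.006 -0.001]
```

```bash
python3 -m crank '0 0 -.1 0 0 0 60;0 0 -.2 0 0 0 60;0 0 -.4 0 0 0 60;0 0 -.5 0 0 0 60;0 0 -.6 0 0 0 60;0 0 -.6 0 0 0 60;0 0 -.6 0 0 0 60;0 0 -.6 0 0 0 60;0 0 -.5 0 0 0 60;0 0 -.2 0 0 0 60' 50
python3 - <<'E'
from h import *
go(.549,-.088,.30,91)
o=get_obs();P=pose('wrist',o)
for n in('wrist','scene','top'):
    p,d=camera(n);cv2.imwrite(f'pics/9{n}.png',p[:,:,::-1]);np.save(f'pics/9{n}.npy',d)
E
```

```text
clock: 25.55
position: [0.5478, -0.0864, 0.3189]
ee_rot: [0.7, 0.714, 0.001, 0.001]
ft_force: [0.1, 0.0, -3.5]
grip_width: 0.728
pos [ 0.5478 -0.0864  0.3189] tool x ang 91.17 w 62.2 F [ 0.1  0.  -3.5] t 25.55
shift units [-0.04   0.027  0.473] turn units [0.02  0.006 0.021]
```

View pics/9scene.png

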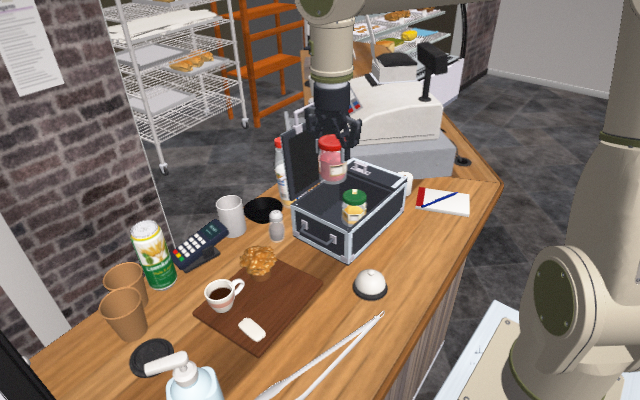

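View pics/9wrist.png

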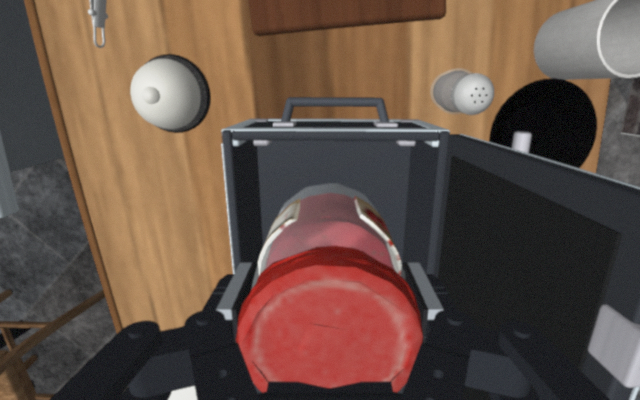

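```bash
python3 - <<'E'
from h import *
d=np.load('pics/top0.npy');X=cloud('top',d)
B=np.array([.551,.1643]);y=.103;Rb=np.array([[np.cos(y),-np.sin(y)],[np.sin(y),np.cos(y)]])
L=(X[...,:2]-B)@Rb; Z=X[...,2]
m=(abs(L[...,0])<.094)&(abs(L[...,1])<.114)&(Z>.0225)
n,lab,st,ce=cv2.connectedComponentsWithStats(m.astype(np.uint8))
for i in range(1,n):
    if st[i,4]<15:continue
    q=L[lab==i];print(st[i,4],q.min(0).round(3),q.max(0).round(3),Z[lab==i].max().round(3))
mb=(abs(L[...,0])<.14)&(abs(L[...,1])<.16)&(Z>.010)&(Z<.02)
# board plane extents
print(np.nanmedian(Z[mb]))
for t in((-.05,0),(-.05,-.01),(-.05,-.02)):print(t,B+Rb@t)
E
```

```text
714 [-0.002 -0.088] [ 0.082 -0.01 ] 0.093
483 [0.017 0.014] [0.086 0.099] 0.078
142 [-0.076  0.063] [-0.021  0.096] 0.03
0.015201744614333323
(-0.05, 0) [0.50126499 0.1591591 ]
(-0.05, -0.01) [0.50229317 0.1492121 ]
(-0.05, -0.02) [0.50332135 0.1392651 ]
```

```bash
python3 - <<'E'
from h import *
go(.4998,.164,.26,96)
E
```

```text
pos [ 0.5474 -0.0868  0.3161] tool x ang 91.15 w 61.9 F [-0.7 -0.5 -3.3] t 25.7
shift units [ 6.292 -1.064  1.4  ] turn units [ 0.002  0.002 -0.607]
```

```bash
python3 -m crank '.3 -.05 0 0 0 0 60;.55 -.1 0 0 0 0 60;.75 -.13 0 0 0 0 60;.8 -.14 0 0 0 0 60;.8 -.14 0 0 0 -.1 60;.8 -.14 .1 0 0 -.1 60;.8 -.14 .2 0 0 -.1 60;.7 -.12 .3 0 0 -.1 60;.45 -.07 .3 0 0 -.1 60;.25 0 .2 0 0 -.1 60'
python3 - <<'E'
from h import *
go(.4998,.164,.1395,96)
E
```

```text
clock: 26.7
position: [0.4861, 0.1739, 0.261]
ee_rot: [0.668, 0.744, -0.004, -0.006]
ft_force: [-0.8, -0.1, -2.2]
grip_width: 0.726
pos [0.4861 0.1739 0.261 ] tool x ang 96.2 w 62.0 F [-0.8 -0.1 -2.2] t 26.7
shift units [-0.293  0.358  3.03 ] turn units [-0.108 -0.026  0.026]
```

```bash
python3 -m crank '-.15 .18 0 -.05 -.02 0 60;-.14 .18 .2 -.05 0 0 60;0 0 .4 0 0 0 60;0 0 .4 0 0 0 60;0 0 .4 0 0 0 60;0 0 .3 0 0 0 60;0 0 .2 0 0 0 60;0 0 0 0 0 0 60;0 0 0 0 0 0 60;0 0 0 0 0 0 60'
python3 - <<'E'
from h import *
go(.4998,.164,.1395,96)
for n in('wrist','scene'):
    p,d=camera(n);cv2.imwrite(f'pics/10{n}.png',p[:,:,::-1]);np.save(f'pics/10{n}.npy',d)
p=cv2.imread('pics/10scene.png');cv2.imwrite('pics/10sc.png',cv2.resize(p[180:380,160:380],(660,600),interpolation=cv2.INTER_CUBIC))
E
```

```text
clock: 27.7
position: [0.4986, 0.1634, 0.1734]
ee_rot: [0.668, 0.745, -0.003, -0.003]
ft_force: [-0.4, 0.4, -1.9]
grip_width: 0.722
pos [0.4986 0.1634 0.1734] tool x ang 96.23 w 61.7 F [-0.4  0.4 -1.9] t 27.7
shift units [0.012 0.038 0.847] turn units [-0.062 -0.007  0.029]
```

View pics/10sc.png

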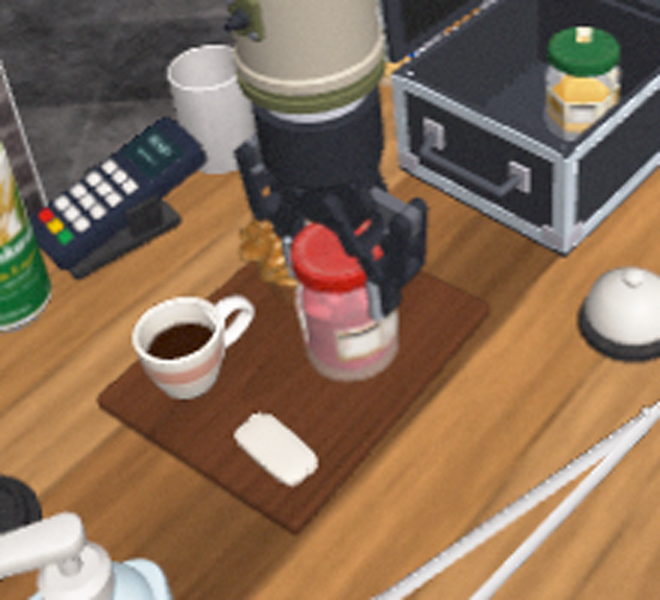

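View pics/10wrist.png

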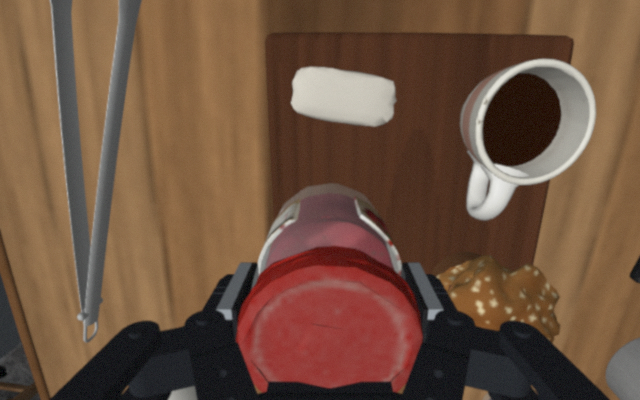

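```bash
python3 -m crank '0 .02 .15 -.06 0 0 60;0 .02 .2 0 0 0 60;0 0 .15 0 0 0 60;0 0 .15 0 0 0 60;0 0 .1 0 0 0 60;0 0 .05 0 0 0 60;0 0 0 0 0 0 60;0 0 0 0 0 0 60;0 0 0 0 0 0 60;0 0 0 0 0 0 60'
python3 - <<'E'
from h import *
go(.4998,.164,.138,96)
E
```

```text
clock: 28.8
position: [0.5009, 0.1638, 0.1394]
ee_rot: [0.668, 0.744, 0.001, 0.0]
ft_force: [-0.1, -0.6, -3.3]
grip_width: 0.73
pos [0.5009 0.1638 0.1394] tool x ang 96.23 w 62.4 F [-0.1 -0.6 -3.3] t 28.8
shift units [ 0.008 -0.027  0.035] turn units [ 0.016 -0.008  0.029]
```

```bash
python3 -m crank '0 0 .04 0 0 0 60;0 0 .02 0 0 0 60;0 0 .02 0 0 0 60;0 0 0 0 0 0 60;0 0 0 0 0 0 60;0 0 0 0 0 0 60;0 0 0 0 0 0 60;0 0 0 0 0 0 60;0 0 0 0 0 0 60;0 0 0 0 0 0 60'
python3 -c "
from h import *
go(.4998,.164,.138,96)"
```

```text
clock: 29.8
position: [0.5013, 0.1642, 0.1379]
ee_rot: [0.668, 0.744, 0.001, 0.001]
ft_force: [-0.9, 0.2, -2.3]
grip_width: 0.724
pos [0.5013 0.1642 0.1379] tool x ang 96.22 w 61.9 F [-0.9  0.2 -2.3] t 29.8
shift units [-0.    -0.037 -0.003] turn units [0.024 0.    0.028]
```

```bash
python3 -m crank '0 0 .03 0 0 0 60;0 0 .03 0 0 0 60;0 0 0 0 0 0 60;0 0 0 0 0 0 60;0 0 0 0 0 0 60;0 0 0 0 0 0 60;0 0 0 0 0 0 60;0 0 0 0 0 0 60;0 0 0 0 0 0 60;0 0 0 0 0 0 60'
python3 -c "
from h import *
go(.4998,.164,.138,96)"
```

```text
clock: 30.8
position: [0.5014, 0.1645, 0.1379]
ee_rot: [0.668, 0.744, 0.001, 0.002]
ft_force: [-0.9, -0.2, -0.9]
grip_width: 0.727
pos [0.5014 0.1645 0.1379] tool x ang 96.22 w 62.1 F [-0.9 -0.2 -0.9] t 30.8
shift units [-0.008 -0.042 -0.003] turn units [0.025 0.014 0.027]
```

```bash
python3 -m crank '0 0 0 0 0 0 68;0 0 0 0 0 0 74;0 0 0 0 0 0 76;0 0 0 0 0 0 76;0 0 0 0 0 0 76;0 0 -.2 0 0 0 76;0 0 -.4 0 0 0 76;0 0 -.6 0 0 0 76;0 0 -.8 0 0 0 76;0 0 -.8 0 0 0 76'
python3 -m crank '0 0 -.8 0 0 0 76;-.4 -.4 -.8 0 0 0 76;-.5 -.5 -.2 0 0 0 76;-.6 -.8 0 0 0 0 76;-.6 -.8 0 0 0 0 76;-.5 -.8 0 0 0 0 76;-.2 -.3 0 0 0 0 76;0 0 0 0 0 0 76;0 0 0 0 0 0 76;0 0 0 0 0 0 76'
python3 - <<'E'
from h import *
go(.4998,.164,.1395,96)
for n in('top','scene'):
    p,d=camera(n);cv2.imwrite(f'pics/11{n}.png',p[:,:,::-1]);np.save(f'pics/11{n}.npy',d)
X=cloud('top',np.load('pics/11top.npy'));L=X
B=np.array([.551,.1643]);y=.103;Rb=np.array([[np.cos(y),-np.sin(y)],[np.sin(y),np.cos(y)]])
L=(X[...,:2]-B)@Rb; Z=X[...,2]
m=(abs(L[...,0])<.094)&(abs(L[...,1])<.114)&(Z>.0225)&(Z<.2)
n,lab,st,ce=cv2.connectedComponentsWithStats(m.astype(np.uint8))
for i in range(1,n):
    if st[i,4]<15:continue
    q=L[lab==i];print(st[i,4],q.min(0).round(3),q.max(0).round(3),Z[lab==i].max().round(3))
m=(abs(L[...,0]+.05)<.035)&(abs(L[...,1])<.05)&(Z>.1)&(Z<.13);q=np.c_[L[m],Z[m]]
print('jar top',q.min(0),q.max(0),q.mean(0)); A=np.c_[L[m],np.ones(m.sum())];print('slope',np.linalg.lstsq(A,Z[m],rcond=None)[0])
E
```

```text
clock: 31.8
position: [0.4996, 0.165, 0.2545]
ee_rot: [0.667, 0.745, -0.001, 0.0]
ft_force: [0.5, -0.2, 0.5]
grip_width: 0.89
clock: 32.8
position: [0.3706, 0.0459, 0.3416]
ee_rot: [0.663, 0.749, 0.004, 0.007]
ft_force: [-0.0, 0.9, -0.3]
grip_width: 0.895
pos [0.3706 0.0459 0.3416] tool x ang 97.0 w 76.4 F [-0.   0.9 -0.3] t 32.8
shift units [2.56  3.487 5.094] turn units [0.111 0.034 0.126]
714 [-0.001 -0.088] [ 0.082 -0.009] 0.094
479 [0.016 0.014] [0.076 0.098] 0.077
570 [-0.082 -0.028] [-0.013  0.034] 0.119
141 [-0.074  0.063] [-0.017  0.096] 0.031
jar top [-0.08095254 -0.02687488  0.10081356] [-0.02045     0.03391579  0.11948389] [-0.05091571  0.002225    0.1117784 ]
slope [0.01194268 0.019426   0.11234325]
```

View pics/11scene.png

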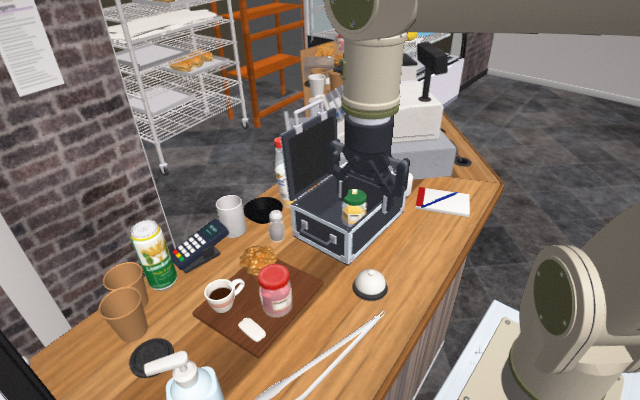

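View pics/11top.png

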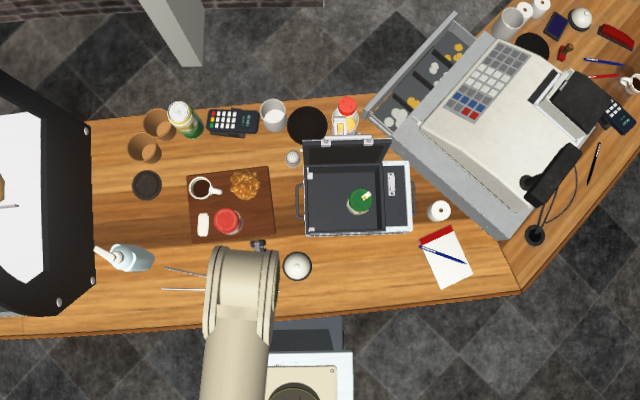

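```bash
python3 - <<'E'
import cv2,numpy as np
for f in('pics/top0.png','pics/11top.png'):
    p=cv2.imread(f).astype(int);r=(p[...,2]>p[...,1]+90)&(p[...,2]>p[...,0]+90);r[:, :330]=0;r[:,365:]=0;r[:90]=0;r[135:]=0
    print(np.argwhere(r).mean(0),r.sum())
for f in('pics/scene0.png','pics/11scene.png'):
    p=cv2.imread(f).astype(int);r=(p[...,2]>p[...,1]+90)&(p[...,2]>p[...,0]+90);r=r[130:160,270:283];print(np.argwhere(r).mean(0),r.sum())
from workcell import hand_in
print(hand_in())
E
```

```text
[115.51094891 347.12043796] 274
[105.53003534 346.77385159] 283
[14.5  11.75] 12
[12.10169492  7.44067797] 59
the job is handed in; nothing more can be done
None
```

I did every step in the order asked, but the last check shows the juice bottle moved. I handed the job in at about 33 s.

**Done:**
- I turned the staple to its stop.
- I lifted the hasp over it to near its stop; it stayed up when released.
- I drew the bolt about 43 mm, to its stop; the wrist camera shows it out of the keep.
- I opened the lid to about 1.63 rad and it stays up.
- The jam jar (red lid, measured 97 mm) stands on the free part of the board, at board x -51, y +2 mm. Its top is at z 0.112, and the fitted tilt is within about 1–2°, so it is upright.
- The honey jar is still in the case.
- The muffin, cup and sachet are where they were, within measuring error.
- The gripper is clear of everything.

**Failed check:** the juice bottle at the back is not where it started. Its red cap moved about 10 pixels in the top view, roughly 20 mm away from the robot. It is still standing. Most likely the open lid or the thrown-back hasp pushed it.

I ran that comparison in the same script as the hand-in, so I saw the result too late to correct it. The "everything else where it is" condition may therefore not be met. I should have looked behind the case before swinging the lid fully back.

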